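Screw the filler cap onto the coolant tank of a glass-grinding bench

TASK

Put the orange winged cap on the white filler neck of the blue coolant tank and close it: with the cap sitting level on top of the thread, turn it backward (anticlockwise from above) until it drops into the thread start, then screw it forward (clockwise) until it is fully home, and let go. Be gentle: do not press hard on the neck, do not force the cap against a stop so that the neck twists far round in its rubber seal, and leave the other things where they are.

Things in the scene. Friction and masses are not known exactly. Their poses are not given: they have to be found in the camera images.
- cap_wing (a point): Centre of the black wing (grip bar) of the orange cap, half-way up. The cap stands mouth down on a grey tray. Wing: 50 mm long (x), 12 mm thick (y), 30 mm high (z up), standing on the cap's flat round top (63 mm across), which is 15 mm below this point. The cap's lower rim is 43.5 mm below this point. Cap mass 0.11 to 0.23 kg.
- cap_rim (a point): Centre of the cap's lower rim, on its axis; axes as cap_wing. Skirt 28.5 mm high, 57 mm wide inside. Four round steel pins, 5 mm thick, point inward from the skirt, 90 degrees apart (along x and y), axes 4 mm above the rim; a 43 mm wide opening is left between their tips.
- neck (a point): Centre of the foot of the white filler neck, on the top of the blue tank (220 x 180 mm, 90 mm high); z up along the neck's axis. Its x, y are the tank's own (neck 30 mm in front of the tank's centre) and do NOT tell where the thread starts are: that angle is hidden. The neck is a pipe 40 mm wide, 24 mm high, top edge bevelled, with a coarse four-start thread around it, 53 mm wide.
- neck_thread (a point): Centre of the thread's flat top, 19 mm above point neck. Each quarter turn: a start gap 24 degrees wide, then clockwise 60 degrees of thread, then a stop tooth 6 degrees wide, 4 mm above the flat top. A cap set on rests with its pins on the flat top (rim 17.5 mm above point neck) or, rarely, on the teeth (4 mm higher). Turned clockwise there, the pins hit the teeth and cannot enter.
- neck_start (a point): Centre of the neck at the floor of the start gaps, 10 mm above point neck. Turned anticlockwise from the flat top by up to 65 degrees (80 from the teeth), the pins reach the gaps and the cap, if free to fall (loosely held) or lightly pressed, drops 9 mm (rim 8.5 mm above point neck). The gap leaves about 12 degrees of play; beyond it the pins hit the next stop teeth.
- neck_home (a point): Centre of the neck at the bottom end of the thread, 4 mm above point neck. From the start gap 60 to 70 degrees clockwise takes the pins down below the thread by 5.5 mm more, where they stop against the teeth: fully home, rim about 3 mm above point neck. The cap falls by its own weight along the thread.
- neck_ring (a joint): Twist of the filler neck in its rubber seal, rad, positive anticlockwise from above; 0 at rest. It springs back, with a stiffness of 4 N m per rad, so it shows the turning moment on the neck. 0.05 to 0.1 rad is a firm stop; beyond 0.2 rad either way the seal tears.
- strainer_cup: Small steel cup standing on the tank top behind the neck, 52 mm wide, 50 mm high; origin under its centre. Leave alone.
- dressing_stick: White ceramic stick, 18 x 90 x 18 mm, on the tray behind the cap; origin under its centre. Leave alone.
- glass_bowl: Blue glass bowl, 100 mm wide, 50 mm high, on the bench at the back; origin under its centre. Leave alone.
- stone_low: Wooden block 130 x 80 x 30 mm at the left; origin under its centre. Leave alone.
- stone_top: Reddish stone 110 x 70 x 25 mm lying on the wooden block; origin under its centre. Leave alone.
- compound_jar: Closed jar, 70 mm wide, 90 mm high, red lid, at the right; origin under its centre. Leave alone.
- brush: Hand brush lying on the bench at the right; leave alone.
- felt_wheel: Grey felt polishing ring, 100 mm wide, 22 mm high, lying on the bench at the left; origin under its centre. Leave alone.
Things that resemble listed ones, but are neither listed nor needed, are in the scene too. What is shaped like the part that bears cap_wing but green or turquoise is not meant.

How it is judged:
By the outcome, as a careful person would: the job done as asked, in the order asked, and still so for the second after the job is handed in, with the robot touching nothing.
It also fails if it takes over 61 s, if anything falls off the work surface, if the arm or the gripper's body presses on something with over 40 N, if the wrist force passes 120 N, or if a joint passes its speed limit or range.

ROBOT

A 6-joint arm with a two-finger parallel gripper is mounted at the origin on the work surface. World frame = base frame: x ahead of the robot, y to its left, z up, the work surface at z = 0. Lengths are in m, angles in degrees, forces in N, time in s.
With the tool pointing down it reaches from about 0.3 to 0.75 m from the base axis. Payload 8.5 kg.
Tool frame: the origin (TCP) lies between the finger pads; the fingertips stand 22 mm ahead of it and the grasp point (between the pads) lies 3 mm ahead of it (env.nose_length is the distance from the TCP to the fingertips, in m); z points along the fingers, x is the direction in which the jaws open and shut, and the axes are right-handed (so a half turn about z gives the same grasp; the last joint's range is limited). The gripper opens to 85 mm and grips with 20 to 120 N. Pads are 22 mm wide; open, the fingers measure 114 mm over their backs; the gripper's body (76 mm by 85 mm) begins 54 mm behind the grasp point. The pads swing forward as they close: fully open they stand 13 mm farther back than shut.
Start: joints at [57.737, 21.807, 74.336, -0, 83.858, -12.336], TCP at [0.187, 0.517, 0.253] pointing down, gripper open.
Joint ranges: [-178.18, 178.18], [-50.72, 133.34], [12.68, 142.11], [-81.47, 261.47], [9.98, 163.14], [-165.26, 165.26]. Speed limits (degrees/s): [136.94, 136.94, 180, 180, 180, 180].

INTERFACE

Orientations are given as a 3x3 rotation matrix whose columns are the frame's x, y, z axes.
In Python, from rig import env gives the robot as it stands.
- The arm moves only by the tool arm_command, never from a script. Its argument "steps" is a list of rows, each an object with "delta_pos": the shift along the world's x, y, z in mm, a list of three; "dr": the turn, a rotation vector about the world's x, y, z in degrees, a list of three. In form: [{"delta_pos": [dx, dy, dz], "dr": [wx, wy, wz]}, ...]. A call has 1 to 20 rows; each row shifts and turns the commanded pose from where the row before left it; what a row does not reach is not made up. A row lasts 1/10 s, in which the tool goes at most 50 mm and 8.59 degrees, less where a joint would pass 70% of its speed; a pose out of reach is approached as far as the arm can. A call with a gripper value outside its range is refused whole. "grip" is the opening, from 0 (shut) to 1 (fully open), set as the call begins (left out, the last holds). The fingers move at their own pace and stop on an object; "squeeze" is the grip in N (left out, the last holds). Time passes only in rows, so rows that do not move let the fingers close. It gives the time, the measured TCP pose, the force and the opening at its end, in the units of the state.
- env.observe(): the state, without advancing time (a new reading comes with each control period).
- env.get_image(name): name is "scene" or "top" or "wrist"; returns the picture (384x512x3 uint8, blue, green, red); there is no depth.
- env.get_calibration(name): a dict with "fx", "fy", "cx", "cy" (pixels), "view" (4x4, takes a point from world to camera coordinates). Camera axes: x right, y up, looking along -z (the intrinsics and any distortion apply to the point x, -y, -z); pixel columns grow to the right and rows downward; lengths in m; the calibration is good to about 2 mm. The wrist camera is an equidistant fisheye: a pixel r from the principal point sees the ray r / f radians off the axis. A picture is of the moment at which its call begins: read the wrist's pose just before it. get_calibration takes no time and is no camera call; for the wrist camera it gives the pose at the moment of the call.
- env.close_job(): hands the job in, once; it reports no verdict.
The state is a dict: "time_s": time; "q": joint angles; "qvel": joint speeds; "joint_efforts": joint torques, N m; "position": TCP position; "tool_rot": TCP orientation; "ft_force": force on the tool from outside, world axes, zero at the start; "wrist_torque": the same for the moment, N m; "grip_width": finger opening in m.
Only numpy, scipy, OpenCV 4.12 (cv2) and the standard library are available. Lean on these libraries where they do the work, as an engineer would, in place of code of your own. Each camera call takes 0.05 s, during which the arm holds its last target. There are 200 camera calls.

## Working session

There is one attempt and no reset: what is moved stays moved. The work goes in short steps, Python scripts to look and compute and a tool call to move; the robot and the scene stay as the last step left them, time stands still between calls to the robot, and variables do not carry over. Pictures are saved under pics/ and viewed, about 8 in all and at most 12, crops included, and the job is handed in when it is done.

Besides the shell and the picture viewer there is one more tool, called after "Call:" by a JSON object that holds its "fn" and its "kwargs", one argument or row to a line. arm_command: Moves the arm, as the interface text tells. Its arguments: {"type":"object","properties":{"steps":{"type":"array"},"grip":{"type":"number"},"squeeze":{"type":"number"}},"required":["steps"]}

```bash
mkdir -p pics; cat > h.py <<'E'
import numpy as np, cv2
from rig import env
def ray(name,px,cal=None):
    c=cal or env.get_calibration(name); V=np.array(c["view"]); 
    a=(px[0]-c["cx"])/c["fx"]; b=(px[1]-c["cy"])/c["fy"]
    if name=="wrist":
        r=np.hypot(a,b); s=np.sin(r)/r if r>1e-9 else 1; d=np.array([a*s,b*s,np.cos(r)])
    else: d=np.array([a,b,1.])
    d=V[:3,:3].T@(d*[1,-1,-1]); o=-V[:3,:3].T@V[:3,3]
    return o,d/np.linalg.norm(d)
def onz(name,px,z,cal=None):
    o,d=ray(name,px,cal); return o+d*(z-o[2])/d[2]
E
python3 - <<'E'
from h import *
for n in("scene","top"):
    cv2.imwrite(f"pics/{n}0.png",env.get_image(n)); c=env.get_calibration(n); print(n,{k:(np.round(v,3).tolist()) for k,v in c.items()})
print(env.observe())
E
```

```text
scene {'fx': 453.901, 'fy': 453.901, 'cx': 268.495, 'cy': 189.173, 'view': [[0.211, 0.978, 0.003, -0.12], [-0.589, 0.124, 0.799, 0.265], [0.78, -0.17, 0.602, -2.036], [0.0, 0.0, 0.0, 1.0]]}
top {'fx': 399.896, 'fy': 399.896, 'cx': 251.069, 'cy': 189.189, 'view': [[-0.005, -1.0, 0.014, -0.012], [0.997, -0.004, 0.077, -0.577], [-0.077, 0.014, 0.997, -1.272], [0.0, 0.0, 0.0, 1.0]]}
{'time_s': 0.1, 'q': array([ 5.77358487e+01,  2.18365243e+01,  7.43797406e+01,  2.00472042e-03,
        8.38556402e+01, -1.23365326e+01]), 'qvel': array([ 0.0348741 , -0.06523836, -0.06459404, -0.01166242, -0.09300981,
        0.05151421]), 'joint_efforts': array([ 5.29155353e-03, -4.49213898e+01, -2.31655329e+01,  3.94823724e-05,
        3.65134169e-03,  3.11178019e-05]), 'position': array([0.18733519, 0.51687148, 0.25278311]), 'tool_rot': array([[ 3.40835879e-01,  9.40122553e-01, -6.99354986e-04],
       [ 9.40122023e-01, -3.40836463e-01, -1.04263662e-03],
       [-1.21857188e-03, -3.02111057e-04, -9.99999212e-01]]), 'ft_force': array([-0.2739014 , -0.20898855,  0.6579317 ]), 'wrist_torque': array([-0.02119821, -0.02043811,  0.00338024]), 'grip_width': 0.08474936482488778}
```

View pics/scene0.png

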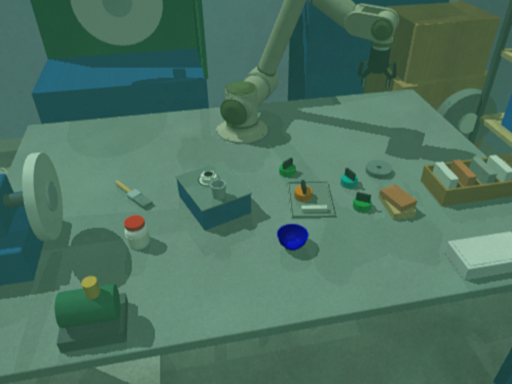

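View pics/top0.png

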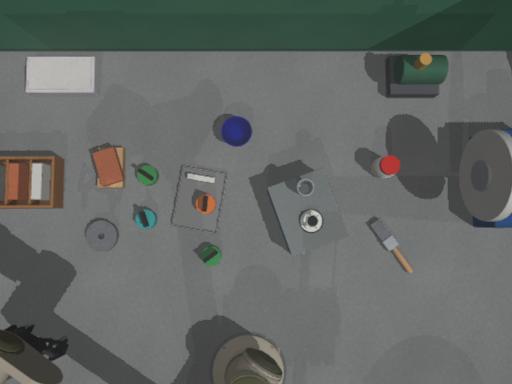

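The scene view shows the orange cap at (303,192) and the neck at (208,177). In the top view the cap is at (205,203) and the neck at (311,221), with the cup at (305,187).

```bash
python3 - <<'E'
from h import *
im=cv2.imread("pics/top0.png"); hsv=cv2.cvtColor(im,cv2.COLOR_BGR2HSV)
m=cv2.inRange(hsv,(5,120,90),(20,255,255)); sub=np.zeros_like(m); sub[185:222,185:225]=m[185:222,185:225]
p=np.argwhere(sub)[:,::-1]; (c,r)=cv2.minEnclosingCircle(p.astype(np.int32)); print("cap",c,r,len(p), onz("top",c,.033))
m=np.zeros_like(m); m[185:222,185:225]=cv2.inRange(hsv,(0,0,0),(255,255,50))[185:222,185:225]
hull=cv2.convexHull(p.astype(np.int32)); mm=np.zeros_like(m); cv2.fillConvexPoly(mm,hull,255)
q=np.argwhere(m&mm)[:,::-1].astype(np.float32); print(len(q),cv2.minAreaRect(q), onz("top",q.mean(0),.062))
m=np.zeros_like(m); m[205:238,295:328]=cv2.inRange(hsv,(0,0,150),(255,60,255))[205:238,295:328]
p=np.argwhere(m)[:,::-1]; c,r=cv2.minEnclosingCircle(p.astype(np.int32)); print("neck",c,r,len(p),onz("top",c,.112))
a=cv2.resize(im[180:250,170:350],None,fx=4,fy=4,interpolation=cv2.INTER_CUBIC); cv2.imwrite("pics/crop.png",a)
E
```

```text
cap (205.2360382080078, 203.7487335205078) 9.967920303344727 243 [0.52974119 0.13248749 0.033     ]
0 ((0.0, 0.0), (0.0, 0.0), 0.0) [nan nan nan]
neck (310.9193420410156, 220.67510986328125) 10.729774475097656 187 [ 0.4742226  -0.19214842  0.112     ]<stdin>:7: RuntimeWarning: Mean of empty slice.
  ret = um.true_divide(
```

View pics/crop.png

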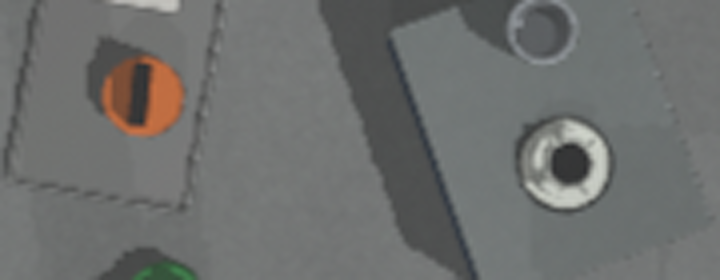

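Call:
{"fn": "arm_command", "kwargs": {
  "steps": [
    {"delta_pos": [12,-14,0],"dr": [0,0,1]},
    {"delta_pos": [24,-27,0],"dr": [0,0,1]},
    {"delta_pos": [30,-34,-3],"dr": [0,0,1]},
    {"delta_pos": [30,-34,-3],"dr": [0,0,1]},
    {"delta_pos": [30,-34,-3],"dr": [0,0,1]},
    {"delta_pos": [30,-34,-3],"dr": [0,0,1]},
    {"delta_pos": [30,-34,-3],"dr": [0,0,1]},
    {"delta_pos": [30,-34,-3],"dr": [0,0,1]},
    {"delta_pos": [30,-34,-3],"dr": [0,0,1]},
    {"delta_pos": [30,-34,-3],"dr": [0,0,1]},
    {"delta_pos": [30,-34,-3],"dr": [0,0,1]},
    {"delta_pos": [25,-25,-3],"dr": [0,0,1]},
    {"delta_pos": [12,-13,-3],"dr": [0,0,0]},
    {"delta_pos": [0,0,0],"dr": [0,0,0]},
    {"delta_pos": [0,0,0],"dr": [0,0,0]}
  ]
}}

```text
time_s: 1.6
position: [0.5298, 0.1327, 0.2201]
tool_rot: [[0.138, 0.99, -0.001], [0.99, -0.138, 0.0], [0.0, -0.001, -1.0]]
ft_force: [-0.5, 0.5, 1.3]
grip_width: 0.0853
```

```bash
python3 - <<'E'
from h import *
o=env.observe(); print(o["time_s"],o["position"],o["tool_rot"].round(3).tolist(),env.nose_length)
c=env.get_calibration("wrist"); im=env.get_image("wrist"); cv2.imwrite("pics/w1.png",im)
import pickle; pickle.dump(c,open("w1.pkl","wb")); print(c)
E
```

```text
1.6 [0.52976286 0.13267311 0.22007262] [[0.138, 0.99, -0.001], [0.99, -0.138, 0.0], [0.0, -0.001, -1.0]] 0.022
{'fx': 297.3186396354542, 'fy': 297.3186396354542, 'cx': 255.04759920668155, 'cy': 186.63708863987284, 'view': array([[ 0.13799288,  0.99043226,  0.00137968, -0.20519553],
       [-0.95316195,  0.13317844, -0.27156178,  0.51433859],
       [-0.26914729,  0.03615854,  0.96242002, -0.20934388],
       [ 0.        ,  0.        ,  0.        ,  1.        ]])}
```

View pics/w1.png

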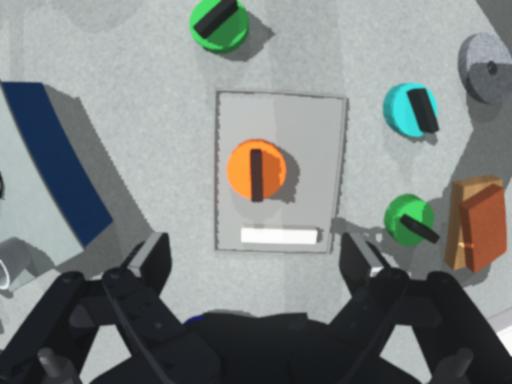

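The wrist view shows the cap at (256,170), the wing running almost along image rows (x 250–263, y 149–201), and the stick at (280,236).

```bash
python3 - <<'E'
from h import *
import pickle; c=pickle.load(open("w1.pkl","rb"))
im=cv2.imread("pics/w1.png"); hsv=cv2.cvtColor(im,cv2.COLOR_BGR2HSV)
R=np.s_[130:212,218:295]
m=cv2.inRange(hsv,(5,150,90),(22,255,255))[R]; k=cv2.inRange(hsv,(0,0,0),(255,255,75))[R]
n,l,s,_=cv2.connectedComponentsWithStats(k); print(s); i=1+s[1:,4].argmax()
q=np.argwhere(l==i)[:,::-1]+[218,130]; r=cv2.minAreaRect(q.astype(np.float32)); b=cv2.boxPoints(r); print(r,b)
for z in(.062+.002,): print([onz("wrist",x,z,c).round(4).tolist() for x in b])
p=np.argwhere(m)[:,::-1]+[218,130]; e=cv2.fitEllipse(cv2.convexHull(p.astype(np.int32))); print(e,onz("wrist",e[0],.026,c),onz("wrist",e[0],.034,c))
# scene view: heights
im=cv2.imread("pics/scene0.png");hsv=cv2.cvtColor(im,cv2.COLOR_BGR2HSV)
k=np.zeros_like(hsv[...,0]); k[175:202,290:316]=cv2.inRange(hsv,(3,140,90),(22,255,255))[175:202,290:316]
p=np.argwhere(k)[:,::-1]; print("scene",p.min(0),p.max(0))
V=env.get_calibration("scene");v=np.array(V["view"])
for z in(0,.005,.0285,.0335,.06):
    w=v@[.53,.1325,z,1]; print(z,V["cx"]+V["fx"]*w[0]/-w[2],V["cy"]-V["fy"]*w[1]/-w[2])
E
```

```text
[[   0    0   77   82 6157]
 [  34   21    8    8   40]
 [  38   28    2    4    4]
 [  41   31    1    1    1]
 [  40   39    1    1    1]
 [  41   41    1    1    1]
 [  39   47    1    1    1]
 [  36   50    1    2    2]
 [  39   50    2    1    2]
 [  35   52    8   19  105]]
((256.5, 191.0), (18.0, 7.0), 90.0) [[253. 182.]
 [260. 182.]
 [260. 200.]
 [253. 200.]]
[[0.5349, 0.1306, 0.064], [0.5359, 0.1373, 0.064], [0.554, 0.1348, 0.064], [0.553, 0.128, 0.064]]
((256.19940185546875, 168.9327850341797), (58.200782775878906, 58.79383850097656), 172.5829620361328) [0.53082973 0.13444546 0.026     ] [0.52908964 0.13464475 0.034     ]
scene [295 186] [311 195]
0 301.80710538576164 197.54700692932897
0.005 301.872849750084 196.45823804996724
0.0285 302.1851038938263 191.28710897050112
0.0335 302.2522422277054 190.17525506038731
0.06 302.61226794544604 184.21299804739078
```

Call:
{"fn": "arm_command", "kwargs": {
  "steps": [
    {"delta_pos": [-0.5,1,-20],"dr": [0,0,0]},
    {"delta_pos": [-0.5,1,-32],"dr": [0,0,0]},
    {"delta_pos": [0,0,-35],"dr": [0,0,0]},
    {"delta_pos": [0,0,-35],"dr": [0,0,0]},
    {"delta_pos": [0,0,-25],"dr": [0,0,0]},
    {"delta_pos": [0,0,-15],"dr": [0,0,0]},
    {"delta_pos": [0,0,0],"dr": [0,0,0]}
  ],
  "grip": 1
}}

```text
time_s: 2.35
position: [0.5278, 0.1352, 0.057]
tool_rot: [[0.136, 0.991, -0.004], [0.991, -0.136, -0.0], [-0.001, -0.004, -1.0]]
ft_force: [0.1, -0.1, 0.4]
grip_width: 0.0851
```

Call:
{"fn": "arm_command", "kwargs": {
  "steps": [
    {"delta_pos": [0,0,0],"dr": [0,0,0]},
    {"delta_pos": [0,0,0],"dr": [0,0,0]},
    {"delta_pos": [0,0,0],"dr": [0,0,0]},
    {"delta_pos": [0,0,0],"dr": [0,0,0]},
    {"delta_pos": [0,0,0],"dr": [0,0,0]},
    {"delta_pos": [0,0,0],"dr": [0,0,0]},
    {"delta_pos": [0,0,0],"dr": [0,0,0]},
    {"delta_pos": [0,0,0],"dr": [0,0,0]}
  ],
  "grip": 0,
  "squeeze": 50
}}

```text
time_s: 3.15
position: [0.5296, 0.134, 0.0588]
tool_rot: [[0.138, 0.99, 0.001], [0.99, -0.138, 0.0], [0.0, 0.001, -1.0]]
ft_force: [-1.0, -0.3, 6.1]
grip_width: 0.011
```

Call:
{"fn": "arm_command", "kwargs": {
  "steps": [
    {"delta_pos": [0,0,8],"dr": [0,0,0]},
    {"delta_pos": [0,0,20],"dr": [0,0,0]},
    {"delta_pos": [0,0,35],"dr": [0,0,0]},
    {"delta_pos": [0,0,38],"dr": [0,0,0]},
    {"delta_pos": [-2,-10,35],"dr": [0,0,0]},
    {"delta_pos": [-5,-24,25],"dr": [0,0,0]},
    {"delta_pos": [-7,-35,15],"dr": [0,0,0]},
    {"delta_pos": [-7,-38,5],"dr": [0,0,0]},
    {"delta_pos": [-7,-38,0],"dr": [0,0,0]},
    {"delta_pos": [-6,-35,0],"dr": [0,0,0]},
    {"delta_pos": [-4,-22,0],"dr": [0,0,0]},
    {"delta_pos": [-2,-12,0],"dr": [0,0,0]},
    {"delta_pos": [0,0,0],"dr": [0,0,0]},
    {"delta_pos": [0,0,0],"dr": [0,0,0]}
  ]
}}

```text
time_s: 4.55
position: [0.4895, -0.0792, 0.2393]
tool_rot: [[0.138, 0.99, -0.0], [0.99, -0.138, 0.001], [0.0, -0.0, -1.0]]
ft_force: [0.4, -0.1, -3.1]
grip_width: 0.0111
```

```bash
python3 - <<'E'
from h import *
import pickle
o=env.observe(); print(o["time_s"],o["position"],o["ft_force"],o["grip_width"])
c=env.get_calibration("wrist"); im=env.get_image("wrist"); cv2.imwrite("pics/w2.png",im)
pickle.dump(c,open("w2.pkl","wb"))
E
```

```text
4.55 [ 0.4894729  -0.07920822  0.23934063] [ 0.41524033 -0.08757339 -3.1071303 ] 0.011120223781190456
```

View pics/w2.png

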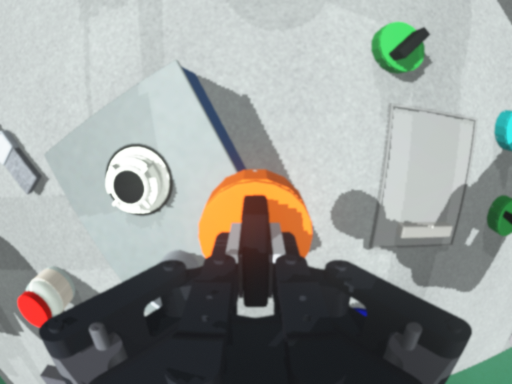

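Cap is held (centre about (256,230)); the neck is at (137,180) with its bore at (128,187). Measuring both.

```bash
python3 - <<'E'
from h import *
import pickle; c=pickle.load(open("w2.pkl","rb"))
im=cv2.imread("pics/w2.png"); hsv=cv2.cvtColor(im,cv2.COLOR_BGR2HSV)
R=np.s_[135:225,95:185]; off=np.array([95,135])
k=cv2.inRange(hsv,(0,0,0),(255,255,70))[R]; n,l,s,ce=cv2.connectedComponentsWithStats(k)
i=min(range(1,n),key=lambda i:np.hypot(*(ce[i]+off-[128,187]))); p=np.argwhere(l==i)[:,::-1]+off
e=cv2.fitEllipse(cv2.convexHull(p.astype(np.int32)));print("bore",e,onz("wrist",e[0],.114,c))
m=cv2.inRange(hsv,(0,0,205),(255,50,255))[R]
for v in(190,205,220):
    p=np.argwhere(cv2.inRange(hsv,(0,0,v),(255,40,255))[R])[:,::-1]+off; e=cv2.fitEllipse(cv2.convexHull(p.astype(np.int32))); print(v,e,onz("wrist",e[0],.109,c),onz("wrist",e[0],.105,c))
# cap edge
o=cv2.inRange(hsv,(5,150,90),(22,255,255)); o[:, :190]=0;o[:,330:]=0
p=np.argwhere(o)[:,::-1]; cols={x:p[p[:,0]==x][:,1].min() for x in range(205,310)}
pts=np.array([(x,y) for x,y in cols.items()],float)
W=np.array([onz("wrist",q,.2393-.022,c)[:2] for q in pts])
A=np.c_[2*W,np.ones(len(W))]; s=np.linalg.lstsq(A,(W**2).sum(1),rcond=None)[0]; print("cap c",s[:2],"r",np.sqrt(s[2]+s[0]**2+s[1]**2), "left/right", p[:,0].min(),p[:,0].max())
cv2.imwrite("pics/neck.png",cv2.resize(im[125:235,85:195],None,fx=5,fy=5,interpolation=cv2.INTER_CUBIC))
E
```

```text
bore ((127.6419906616211, 186.92111206054688), (24.512535095214844, 30.180599212646484), 154.2336883544922) [ 0.47513739 -0.1947896   0.114     ]Traceback (most recent call last):
  File "<stdin>", line 10, in <module>
cv2.error: OpenCV(4.12.0) /io/opencv/modules/imgproc/src/shapedescr.cpp:361: error: (-201:Incorrect size of input array) There should be at least 5 points to fit the ellipse in function 'fitEllipseNoDirect'
```

```bash
python3 - <<'E'
from h import *
import pickle; c=pickle.load(open("w2.pkl","rb"))
im=cv2.imread("pics/w2.png"); hsv=cv2.cvtColor(im,cv2.COLOR_BGR2HSV)
print(im[165:172:3,138:160:4].tolist(), im[160,80].tolist())
o=cv2.inRange(hsv,(5,150,90),(22,255,255)); o[:, :190]=0;o[:,330:]=0
p=np.argwhere(o)[:,::-1]; print("left/right", p[:,0].min(),p[:,0].max())
pts=np.array([(x,p[p[:,0]==x][:,1].min()) for x in range(210,305)],float)
W=np.array([onz("wrist",q,.2393-.022,c)[:2] for q in pts])
A=np.c_[2*W,np.ones(len(W))]; s=np.linalg.lstsq(A,(W**2).sum(1),rcond=None)[0]; print("cap c",s[:2],"r",np.sqrt(s[2]+s[0]**2+s[1]**2))
cv2.imwrite("pics/neck.png",cv2.resize(im[125:235,85:195],None,fx=5,fy=5,interpolation=cv2.INTER_CUBIC))
E
```

```text
[[[255, 255, 255], [255, 255, 255], [232, 237, 233], [160, 167, 160], [164, 172, 166], [206, 215, 209]], [[236, 242, 238], [255, 255, 255], [250, 252, 251], [200, 210, 202], [186, 195, 187], [188, 197, 190]], [[249, 251, 249], [254, 255, 254], [192, 201, 194], [206, 215, 208], [206, 215, 208], [165, 174, 167]]] [193, 194, 182]
left/right 199 311
cap c [ 0.478903   -0.07739751] r 0.02560094818009919
```

View pics/neck.png

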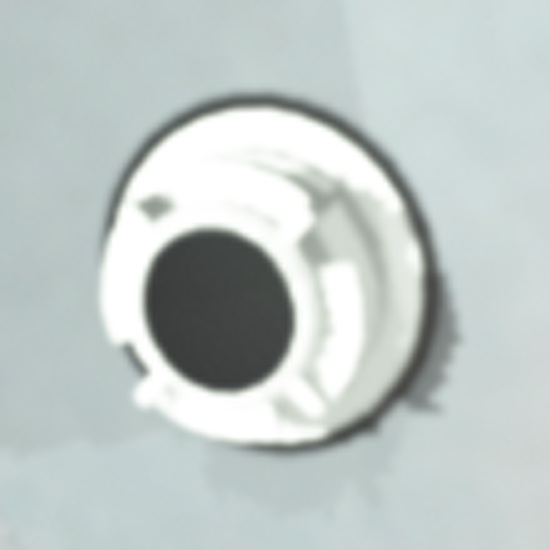

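```bash
python3 - <<'E'
from h import *
import pickle; from scipy.optimize import least_squares as LS
c=pickle.load(open("w2.pkl","rb"))
im=cv2.imread("pics/w2.png"); hsv=cv2.cvtColor(im,cv2.COLOR_BGR2HSV)
o=cv2.inRange(hsv,(5,150,90),(22,255,255)); o[:, :190]=0;o[:,330:]=0
p=np.argwhere(o)[:,::-1]
ym=lambda x:p[p[:,0]==x][:,1].min()
# lower rim front arc
for z,r0,r1 in((.1888,225,288),(.1888,235,278)):
    W=np.array([onz("wrist",(x,ym(x)),z,c)[:2] for x in range(r0,r1)])
    f=LS(lambda s:np.hypot(*(W-s).T)-.0315,[.4895,-.079]); print("rim",f.x,np.abs(f.fun).max())
print("column 225 hsv",[(y,hsv[y,228].tolist()) for y in range(168,200,2)])
L=[onz("wrist",q,.2173,c)[:2] for q in((199,233),(311.5,233))]; print("sides",L,np.hypot(*(L[0]-L[1])))
C=np.array([.4751,-.1948])
for q in((320,230),(155,205),(130,350),(300,400)):
    w=onz("wrist",(85+q[0]/5,125+q[1]/5),.107,c)[:2]-C; print(q,np.hypot(*w),np.degrees(np.arctan2(w[1],w[0])))
E
```

```text
rim [ 0.4910804  -0.07911845] 0.0012222492028812135
rim [ 0.49097553 -0.07950099] 0.0012732469182901544
column 225 hsv [(168, [86, 8, 216]), (170, [81, 8, 216]), (172, [81, 8, 216]), (174, [45, 5, 213]), (176, [10, 90, 226]), (178, [11, 187, 233]), (180, [11, 195, 234]), (182, [12, 196, 234]), (184, [12, 196, 241]), (186, [14, 194, 251]), (188, [15, 191, 253]), (190, [18, 185, 255]), (192, [18, 187, 255]), (194, [18, 187, 255]), (196, [18, 188, 255]), (198, [18, 188, 255])]
sides [array([ 0.48343934, -0.10824724]), array([ 0.49178367, -0.04859792])] 0.060230130942100446
(320, 230) 0.024154526985651972 114.84329898534057
(155, 205) 0.022758163444518576 -151.8000670429713
(130, 350) 0.02496608255721546 -73.86474673366814
(300, 400) 0.0236042522002184 24.920597543584204
```

Call:
{"fn": "arm_command", "kwargs": {
  "steps": [
    {"delta_pos": [-1,-8,0],"dr": [0,0,0]},
    {"delta_pos": [-3,-20,0],"dr": [0,0,0]},
    {"delta_pos": [-4,-30,0],"dr": [0,0,0]},
    {"delta_pos": [-4,-30,-5],"dr": [0,0,0]},
    {"delta_pos": [-3,-18,-15],"dr": [0,0,0]},
    {"delta_pos": [-1,-9.5,-20],"dr": [0,0,0]},
    {"delta_pos": [0,0,-20],"dr": [0,0,0]},
    {"delta_pos": [0,0,-7],"dr": [0,0,0]},
    {"delta_pos": [0,0,0],"dr": [0,0,0]},
    {"delta_pos": [0,0,0],"dr": [0,0,0]}
  ]
}}

```text
time_s: 5.6
position: [0.4739, -0.1953, 0.1731]
tool_rot: [[0.137, 0.991, 0.001], [0.991, -0.137, -0.001], [-0.001, 0.001, -1.0]]
ft_force: [0.5, -0.3, -2.3]
grip_width: 0.0113
```

```bash
python3 - <<'E'
from h import *
import pickle
o=env.observe(); print(o["time_s"],o["position"],o["ft_force"],o["wrist_torque"],o["q"])
c=env.get_calibration("wrist"); im=env.get_image("wrist"); s=env.get_image("scene")
a=cv2.resize(im[150:330,130:380],(750,540)); b=cv2.resize(s[150:230,165:265],(500,400),interpolation=cv2.INTER_CUBIC)
cv2.imwrite("pics/s3.png",b); cv2.imwrite("pics/w3.png",im)
E
```

```text
5.6 [ 0.47390333 -0.1953369   0.17313311] [ 0.48952807 -0.26293426 -2.28211378] [ 0.05687904  0.0473374  -0.03794257] [-3.56526318e+01  2.24429729e+01  8.77749245e+01 -5.25190680e-05
  6.97094411e+01 -1.17770918e+02]
```

View pics/s3.png

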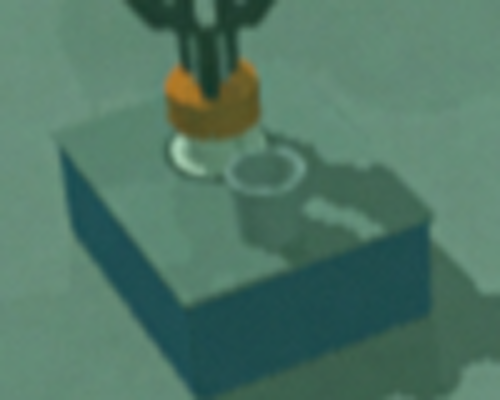

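The cap is directly above the neck and the cup is clear. Lowering gently.

Call:
{"fn": "arm_command", "kwargs": {
  "steps": [
    {"delta_pos": [0,0,-3],"dr": [0,0,0]},
    {"delta_pos": [0,0,-3],"dr": [0,0,0]},
    {"delta_pos": [0,0,-2],"dr": [0,0,0]},
    {"delta_pos": [0,0,-2],"dr": [0,0,0]},
    {"delta_pos": [0,0,-1],"dr": [0,0,0]},
    {"delta_pos": [0,0,0],"dr": [0,0,0]},
    {"delta_pos": [0,0,0],"dr": [0,0,0]}
  ]
}}

```text
time_s: 6.4
position: [0.4735, -0.1955, 0.1613]
tool_rot: [[0.138, 0.99, 0.0], [0.99, -0.138, -0.0], [-0.0, 0.0, -1.0]]
ft_force: [-0.1, 0.3, -1.6]
grip_width: 0.011
```

Call:
{"fn": "arm_command", "kwargs": {
  "steps": [
    {"delta_pos": [0,0,-1],"dr": [0,0,0]},
    {"delta_pos": [0,0,-1],"dr": [0,0,0]},
    {"delta_pos": [0,0,-0.5],"dr": [0,0,0]},
    {"delta_pos": [0,0,0],"dr": [0,0,0]}
  ]
}}

```text
time_s: 6.8
position: [0.4737, -0.1956, 0.1607]
tool_rot: [[0.138, 0.99, 0.002], [0.99, -0.138, -0.002], [-0.001, 0.002, -1.0]]
ft_force: [-4.3, 1.4, 15.6]
grip_width: 0.0113
```

Call:
{"fn": "arm_command", "kwargs": {
  "steps": [
    {"delta_pos": [-0.5,0.2,1],"dr": [0,0,0]},
    {"delta_pos": [-0.7,0.3,0.5],"dr": [0,0,0]},
    {"delta_pos": [0,0,-0.5],"dr": [0,0,0]},
    {"delta_pos": [0,0,-0.5],"dr": [0,0,0]},
    {"delta_pos": [0,0,-0.5],"dr": [0,0,0]},
    {"delta_pos": [0,0,0],"dr": [0,0,0]}
  ]
}}

```text
time_s: 7.4
position: [0.473, -0.1954, 0.1607]
tool_rot: [[0.138, 0.99, 0.003], [0.99, -0.138, -0.002], [-0.002, 0.003, -1.0]]
ft_force: [-1.6, 2.0, 17.2]
grip_width: 0.0111
```

```bash
python3 - <<'E'
from h import *
o=env.observe(); print(o["time_s"],o["position"],o["ft_force"],o["wrist_torque"])
E
```

```text
7.4 [ 0.47296158 -0.19537163  0.1607057 ] [-1.59769331  2.01488596 17.16997715] [0.39425386 0.34971227 0.0291924 ]
```

Call:
{"fn": "arm_command", "kwargs": {
  "steps": [
    {"delta_pos": [-0.2,0.3,1.2],"dr": [0,0,0]},
    {"delta_pos": [0,-0.1,0],"dr": [0,0,3]},
    {"delta_pos": [0,-0.1,0],"dr": [0,0,3]},
    {"delta_pos": [0,-0.1,0],"dr": [0,0,3]},
    {"delta_pos": [0,-0.1,0],"dr": [0,0,3]},
    {"delta_pos": [0,0,0],"dr": [0,0,0]}
  ]
}}

```text
time_s: 8.0
position: [0.4727, -0.1954, 0.1609]
tool_rot: [[-0.072, 0.997, 0.002], [0.997, 0.072, -0.001], [-0.001, 0.002, -1.0]]
ft_force: [0.4, 0.5, 8.3]
grip_width: 0.0112
```

```bash
cat > st.py <<'E'
from h import *
o=env.observe(); R=o["tool_rot"]; print(o["time_s"],o["position"].round(4),o["ft_force"].round(1),o["wrist_torque"].round(3),"yaw",np.degrees(np.arctan2(R[1,0],R[0,0])).round(1))
E
python3 st.py
```

```text
8.0 [ 0.4727 -0.1954  0.1609] [0.4 0.5 8.3] [ 0.08  -0.15  -0.065] yaw 94.1
```

Call:
{"fn": "arm_command", "kwargs": {
  "steps": [
    {"delta_pos": [0,-0.1,0],"dr": [0,0,3]},
    {"delta_pos": [0,-0.1,0],"dr": [0,0,3]},
    {"delta_pos": [0,0,0],"dr": [0,0,0]}
  ]
}}

```text
time_s: 8.3
position: [0.4725, -0.1959, 0.1606]
tool_rot: [[-0.175, 0.985, 0.002], [0.985, 0.175, -0.002], [-0.002, 0.001, -1.0]]
ft_force: [1.6, -0.9, 5.8]
grip_width: 0.0111
```

Call:
{"fn": "arm_command", "kwargs": {
  "steps": [
    {"delta_pos": [0,-0.1,0],"dr": [0,0,3]},
    {"delta_pos": [0,-0.1,0],"dr": [0,0,3]},
    {"delta_pos": [0,0,0],"dr": [0,0,0]}
  ]
}}

```text
time_s: 8.6
position: [0.4718, -0.1952, 0.1595]
tool_rot: [[-0.276, 0.961, -0.001], [0.961, 0.276, 0.001], [0.001, -0.001, -1.0]]
ft_force: [1.6, -0.2, -1.7]
grip_width: 0.0112
```

Call:
{"fn": "arm_command", "kwargs": {
  "steps": [
    {"delta_pos": [0,-0.1,0],"dr": [0,0,3]},
    {"delta_pos": [0,-0.1,0],"dr": [0,0,3]},
    {"delta_pos": [0,0,0],"dr": [0,0,0]}
  ]
}}

```text
time_s: 8.9
position: [0.4718, -0.1953, 0.1595]
tool_rot: [[-0.374, 0.927, -0.001], [0.927, 0.374, 0.001], [0.001, -0.001, -1.0]]
ft_force: [0.1, 0.7, -2.2]
grip_width: 0.011
```

The cap has come off the flat at yaw of about 105°, so the gap is reached. Following it down.

Call:
{"fn": "arm_command", "kwargs": {
  "steps": [
    {"delta_pos": [0,0,-2],"dr": [0,0,0]},
    {"delta_pos": [0,0,-1.5],"dr": [0,0,0]},
    {"delta_pos": [0,0,-1],"dr": [0,0,0]},
    {"delta_pos": [0,0,0],"dr": [0,0,0]}
  ]
}}

```text
time_s: 9.3
position: [0.472, -0.1956, 0.1553]
tool_rot: [[-0.375, 0.927, -0.0], [0.927, 0.375, 0.0], [0.0, -0.0, -1.0]]
ft_force: [0.6, 0.8, -1.6]
grip_width: 0.0112
```

Call:
{"fn": "arm_command", "kwargs": {
  "steps": [
    {"delta_pos": [0,0,-1],"dr": [0,0,0]},
    {"delta_pos": [0,0,-1],"dr": [0,0,0]},
    {"delta_pos": [0,0,-1],"dr": [0,0,0]},
    {"delta_pos": [0,0,0],"dr": [0,0,0]}
  ]
}}

```text
time_s: 9.7
position: [0.472, -0.1956, 0.1524]
tool_rot: [[-0.376, 0.927, -0.0], [0.927, 0.376, 0.0], [0.0, -0.0, -1.0]]
ft_force: [0.7, -0.3, -1.6]
grip_width: 0.0109
```

```bash
python3 st.py
```

```text
9.7 [ 0.472  -0.1956  0.1524] [ 0.7 -0.3 -1.6] [ 0.032 -0.102 -0.042] yaw 112.1
```

Call:
{"fn": "arm_command", "kwargs": {
  "steps": [
    {"delta_pos": [0,0,-0.7],"dr": [0,0,0]},
    {"delta_pos": [0,0,-0.5],"dr": [0,0,0]},
    {"delta_pos": [0,0,0],"dr": [0,0,0]}
  ]
}}

```text
time_s: 10.0
position: [0.4721, -0.1957, 0.152]
tool_rot: [[-0.376, 0.927, 0.001], [0.927, 0.376, -0.001], [-0.001, 0.0, -1.0]]
ft_force: [-0.7, 2.2, 5.2]
grip_width: 0.0108
```

Call:
{"fn": "arm_command", "kwargs": {
  "steps": [
    {"delta_pos": [0,0.1,-0.2],"dr": [0,0,-4]},
    {"delta_pos": [0,0.1,-0.3],"dr": [0,0,-4]},
    {"delta_pos": [0,0.1,-0.3],"dr": [0,0,-4]},
    {"delta_pos": [0,0,0],"dr": [0,0,0]}
  ]
}}

```text
time_s: 10.4
position: [0.4725, -0.1957, 0.1519]
tool_rot: [[-0.173, 0.985, 0.002], [0.985, 0.173, -0.002], [-0.002, 0.002, -1.0]]
ft_force: [-1.0, -0.3, 9.3]
grip_width: 0.011
```

```bash
python3 st.py
```

```text
10.4 [ 0.4725 -0.1957  0.1519] [-1.  -0.3  9.3] [0.285 0.297 0.124] yaw 100.0
```

Call:
{"fn": "arm_command", "kwargs": {
  "steps": [
    {"delta_pos": [0,0.1,0],"dr": [0,0,-4]},
    {"delta_pos": [0,0.1,0],"dr": [0,0,-4]},
    {"delta_pos": [0,0.1,0],"dr": [0,0,-4]},
    {"delta_pos": [0,0,0],"dr": [0,0,0]}
  ]
}}

```text
time_s: 10.8
position: [0.4723, -0.1955, 0.1512]
tool_rot: [[0.034, 0.999, 0.001], [0.999, -0.034, -0.001], [-0.001, 0.001, -1.0]]
ft_force: [-0.0, -0.3, 6.1]
grip_width: 0.0109
```

```bash
python3 st.py
```

```text
10.8 [ 0.4723 -0.1955  0.1512] [-0.  -0.3  6.1] [-0.063  0.195 -0.02 ] yaw 88.0
```

Call:
{"fn": "arm_command", "kwargs": {
  "steps": [
    {"delta_pos": [0,0.1,-0.35],"dr": [0,0,-4]},
    {"delta_pos": [0,0.1,-0.35],"dr": [0,0,-4]},
    {"delta_pos": [0,0.1,-0.35],"dr": [0,0,-4]},
    {"delta_pos": [0,0.1,-0.35],"dr": [0,0,-4]},
    {"delta_pos": [0,0.1,-0.35],"dr": [0,0,-4]},
    {"delta_pos": [0,0,0],"dr": [0,0,0]}
  ]
}}

```text
time_s: 11.4
position: [0.4721, -0.1947, 0.1492]
tool_rot: [[0.373, 0.928, 0.001], [0.928, -0.373, -0.001], [-0.0, 0.001, -1.0]]
ft_force: [-1.5, 0.5, 5.1]
grip_width: 0.0112
```

```bash
python3 st.py
```

```text
11.4 [ 0.4721 -0.1947  0.1492] [-1.5  0.5  5.1] [ 0.031  0.224 -0.067] yaw 68.1
```

Call:
{"fn": "arm_command", "kwargs": {
  "steps": [
    {"delta_pos": [0,0.1,-0.4],"dr": [0,0,-4]},
    {"delta_pos": [0,0.1,-0.4],"dr": [0,0,-4]},
    {"delta_pos": [0,0.1,-0.4],"dr": [0,0,-4]},
    {"delta_pos": [0,0.1,-0.4],"dr": [0,0,-4]},
    {"delta_pos": [0,0,0],"dr": [0,0,0]}
  ]
}}

```text
time_s: 11.9
position: [0.4721, -0.1942, 0.1476]
tool_rot: [[0.615, 0.789, 0.0], [0.789, -0.615, -0.0], [-0.0, 0.001, -1.0]]
ft_force: [-1.5, 0.2, 5.5]
grip_width: 0.0112
```

```bash
python3 st.py
```

```text
11.9 [ 0.4721 -0.1942  0.1476] [-1.5  0.2  5.5] [0.124 0.169 0.009] yaw 52.1
```

Call:
{"fn": "arm_command", "kwargs": {
  "steps": [
    {"delta_pos": [0,0.1,-0.3],"dr": [0,0,-3]},
    {"delta_pos": [0,0.1,-0.3],"dr": [0,0,-3]},
    {"delta_pos": [0,0,0],"dr": [0,0,0]}
  ]
}}

```text
time_s: 12.2
position: [0.4721, -0.194, 0.147]
tool_rot: [[0.693, 0.721, 0.001], [0.721, -0.693, -0.0], [0.0, 0.001, -1.0]]
ft_force: [-2.0, -1.0, 5.4]
grip_width: 0.0111
```

```bash
python3 st.py
```

```text
12.2 [ 0.4721 -0.194   0.147 ] [-2.  -1.   5.4] [ 0.146  0.237 -0.039] yaw 46.1
```

Call:
{"fn": "arm_command", "kwargs": {
  "steps": [
    {"delta_pos": [0,0,-0.3],"dr": [0,0,-3]},
    {"delta_pos": [0,0,-0.2],"dr": [0,0,-2]},
    {"delta_pos": [0,0,0],"dr": [0,0,0]}
  ]
}}

```text
time_s: 12.5
position: [0.4726, -0.1939, 0.1467]
tool_rot: [[0.753, 0.658, 0.002], [0.658, -0.753, -0.0], [0.001, 0.001, -1.0]]
ft_force: [0.9, 2.6, 5.3]
grip_width: 0.0111
```

```bash
python3 st.py
```

```text
12.5 [ 0.4726 -0.1939  0.1467] [0.9 2.6 5.3] [ 0.409 -0.224  0.213] yaw 41.2
```

Call:
{"fn": "arm_command", "kwargs": {
  "steps": [
    {"delta_pos": [0,0,0],"dr": [0,0,-2]},
    {"delta_pos": [0,0,0],"dr": [0,0,0]}
  ]
}}

```text
time_s: 12.7
position: [0.4728, -0.1939, 0.1467]
tool_rot: [[0.775, 0.632, 0.002], [0.632, -0.775, -0.0], [0.002, 0.002, -1.0]]
ft_force: [1.5, 1.4, 5.1]
grip_width: 0.0113
```

```bash
python3 st.py
```

```text
12.7 [ 0.4728 -0.1939  0.1467] [1.5 1.4 5.1] [ 0.392 -0.406  0.277] yaw 39.2
```

A firm stop: about 0.28 N·m on the neck (0.07 rad), with z 5.3 mm below the start-gap floor. Relieving the twist and releasing.

Call:
{"fn": "arm_command", "kwargs": {
  "steps": [
    {"delta_pos": [0,0,0.3],"dr": [0,0,2]},
    {"delta_pos": [0,0,0.2],"dr": [0,0,1.5]},
    {"delta_pos": [0,0,0],"dr": [0,0,0]}
  ]
}}

```text
time_s: 13.0
position: [0.4727, -0.194, 0.1468]
tool_rot: [[0.735, 0.678, 0.002], [0.678, -0.735, -0.0], [0.001, 0.001, -1.0]]
ft_force: [3.8, 2.1, 1.5]
grip_width: 0.0111
```

```bash
python3 st.py
```

```text
13.0 [ 0.4727 -0.194   0.1468] [3.8 2.1 1.5] [ 0.379 -0.9    0.104] yaw 42.7
```

Call:
{"fn": "arm_command", "kwargs": {
  "steps": [
    {"delta_pos": [0,0,0],"dr": [0,0,0]},
    {"delta_pos": [0,0,0],"dr": [0,0,0]},
    {"delta_pos": [0,0,0],"dr": [0,0,0]},
    {"delta_pos": [0,0,0],"dr": [0,0,0]},
    {"delta_pos": [0,0,0],"dr": [0,0,0]},
    {"delta_pos": [0,0,5],"dr": [0,0,0]},
    {"delta_pos": [0,0,15],"dr": [0,0,0]},
    {"delta_pos": [0,0,30],"dr": [0,0,0]},
    {"delta_pos": [0,0,35],"dr": [0,0,0]},
    {"delta_pos": [-5,10,20],"dr": [0,0,0]},
    {"delta_pos": [-10,20,0],"dr": [0,0,0]},
    {"delta_pos": [-10,20,0],"dr": [0,0,0]},
    {"delta_pos": [0,0,0],"dr": [0,0,0]},
    {"delta_pos": [0,0,0],"dr": [0,0,0]}
  ],
  "grip": 0.5
}}

```text
time_s: 14.4
position: [0.4472, -0.144, 0.252]
tool_rot: [[0.736, 0.677, 0.001], [0.677, -0.736, -0.001], [0.0, 0.001, -1.0]]
ft_force: [-0.8, -0.1, 0.0]
grip_width: 0.0426
```

```bash
python3 st.py; python3 - <<'E'
from h import *
c=env.get_calibration("wrist"); im=env.get_image("wrist"); s=env.get_image("scene")
a=cv2.resize(s[150:230,165:265],(500,400),interpolation=cv2.INTER_CUBIC); cv2.imwrite("pics/s4.png",np.hstack([a[:,50:338],im[:400]]) if 0 else np.hstack([cv2.copyMakeBorder(a[:384,50:338],0,0,0,0,0),im]))
import pickle; pickle.dump(c,open("w4.pkl","wb")); cv2.imwrite("pics/w4.png",im)
E
```

```text
14.4 [ 0.4472 -0.144   0.252 ] [-0.8 -0.1  0. ] [0.049 0.028 0.05 ] yaw 42.6
```

View pics/s4.png

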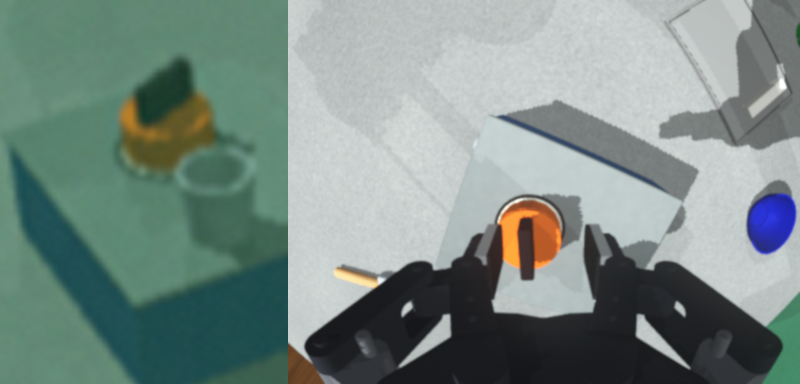

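```bash
python3 -c "
from rig import env
print(env.close_job())"
```

```text
the job is handed in; nothing more can be done
None
```

The orange cap is on the filler neck and screwed down against its stop. I let go of it and handed the job in at about 14.5 s.

- **Seating:** the cap rested level on the thread's flat top, with up to about 17 N of contact force on first touch. Turning it anticlockwise about 23° at under 10 N brought it to the start gap, and it then dropped about 8.7 mm (9 expected).
- **Screwing home:** clockwise from there it went down another 5.3 mm (5.5 expected). It met a firm stop after about 70°. The turning moment peaked at about 0.28 N·m, or roughly 0.07 rad of neck twist. I turned back 3.5° to take off most of that load before opening the gripper.
- **Last checks:** after I let go, the scene and wrist pictures showed the cap low and level on the neck. The strainer cup and the other things in view looked undisturbed, and the robot was clear.
- **Small disagreements:**
  - The tool heights came out about 3 mm above my first estimate, because I had assumed the fingertips were resting on the cap's top.
  - The total drop was 14.0 mm against a nominal 14.5 mm, which I put down to flex in the arm and seal.
- **Not checked:** I did not measure the neck twist directly, only through the wrist moment.

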